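# Snap the tip plate onto its rack

### The job

Pick up the yellow tip plate by its fin, set it over the four posts of the white rack, and press it down at its corners until all four catches have clicked over it and it sits level and held down. How high the rack's deck stands is not known, so press slowly and by feel: a push of more than 30 N cracks the plate. Leave the other things on the bench alone.

Things in the scene. Friction and masses are not known exactly. Their poses are not given: they have to be found in the camera images.
- plate: loose yellow tip plate, 127 (x) x 91 (y) x 5 mm, 0.1 kg, flat on the bench; origin: centre of its underside, z up. Four square holes 11 mm wide, centred at x +-51, y +-33 mm, match the rack's posts; it fits either way round (180 deg). Free flat room for a closed gripper's tips beside each hole, about x +-34, y +-31 mm. A push of over 30 N cracks it (70 N summed over all its contacts with the rack).
- plate_grip (a point): centre of the grip fin that stands in the middle of the plate's upper face: 50 mm long (x), 14 mm thick (y), 34 mm tall, to be pinched across y. The point lies 24 mm above the plate's underside, 19 mm above its upper face, 15 mm below the top of the fin.
- rack: white tip rack, fixed to the bench, foot 152 (x) x 116 (y) mm; origin: foot centre, on the bench. In it sits a height-adjustable deck, left anywhere up to 10 mm above or below its middle setting. The deck's height is NOT measured; it is level and does not give when pressed.
- rack_rim (a point): centre of the rack at its box rim, 38 mm above the bench, axes as the rack. Four blue snap posts 8.5 mm thick stand on the deck at x +-51, y +-33 mm from here, each with a blue shoulder 19 mm wide at its foot, on which the plate stops hard. Deck at middle setting: shoulders 12 mm above this point. Post tips: 26 mm above the shoulders, the upper 8 mm conical.
- rack_post (a point): one of the posts (x +51, y +33 mm), at rim height; all are alike. An orange sprung catch on each post's outer side (along x, away from the middle) has a sloping top: the plate first rests on it, underside some 10 to 15 mm above the shoulders. A push of 6 to 13 N at a corner drives it past; the catch snaps out over the plate when its underside is 1.5 mm above the shoulder, and then holds it.
- lifter (a joint): red sprung button, 24 mm wide, in the middle of the deck, 6 mm proud of the shoulders; the plate pushes it straight down (1.5 to 3 N) and it lifts a plate that is not caught. 0 = up, 0.006 m = down level with the shoulders. With all four catches over the plate it stays at about 0.0045 m.
- bottle_mid (a point): bystander: small amber bottle, 48 mm diameter, 75 mm tall, standing on the bench; this point is at its centre, half-way up. Leave it where it is.
- trough_mid (a point): bystander: empty white reagent trough, 75 x 125 x 35 mm, standing on the bench; this point is at its centre, half-way up. Leave it where it is.
- block_mid (a point): bystander: aluminium tube block with nine holes, 75 x 75 x 35 mm, standing on the bench; this point is at its centre, half-way up. Leave it where it is.
- beaker_mid (a point): bystander: small clear beaker, 60 mm diameter, 70 mm tall, standing on the bench; this point is at its centre, half-way up. Leave it where it is.
- jar_mid (a point): bystander: clear jar with a blue cap, 48 mm diameter, 59 mm tall, standing on the bench; this point is at its centre, half-way up. Leave it where it is.
- tipbox_mid (a point): bystander: white tip box with a blue top, 127 x 88 x 65 mm, standing on the bench; this point is at its centre, half-way up. Leave it where it is.
Not all that is in view belongs to the job. Of the things that look like the plate, take the one that is farthest to the robot's left at the start.

How it is judged:
By the outcome, as a careful person would: the job done as asked, in the order asked, and still so for the second after the job is handed in, with the robot touching nothing.
It also fails if it takes over 72 s, if anything falls off the work surface, if the arm or the gripper's body presses on something with over 40 N, if the wrist force passes 120 N, or if a joint passes its speed limit or range.

### The arm

A 6-joint arm with a two-finger parallel gripper is mounted at the origin on the work surface. World frame = base frame: x ahead of the robot, y to its left, z up, the work surface at z = 0. Lengths are in m, angles in rad, forces in N, time in s.
With the tool pointing down it reaches from about 0.4 to 0.825 m from the base axis. Payload 7 kg.
Tool frame: the origin (TCP) lies on the mounting face of the last link; the fingertips stand 178 mm ahead of it and the grasp point (between the pads) lies arm.grip_depth ahead of it (arm.grip_depth is the distance from the TCP to the grasp point, in m); z points along the fingers, y is the direction in which the jaws open and shut (so a half turn about z gives the same grasp; the last joint's range is limited). The gripper opens to 88 mm and grips with 3 to 60 N. Pads are 19 mm wide; open, the fingers measure 130 mm over their backs; the gripper's body (78 mm by 193 mm) begins 47 mm behind the grasp point.
Start: joints at [1.605, 0.359, 0.012, 0, -1.224, -0.288], TCP at [0.169, 0.653, 0.405] pointing down, gripper open.
Joint ranges: [-3.07, 3.07], [-1.43, 2.12], [-1.02, 1.25], [-3.03, 1.67], [-3.05, -0], [-3.03, 3.03]. Speed limits (rad/s): [2.39, 2.39, 3.01, 3.14, 3.14, 3.14].

### API

Orientations are given as [roll, pitch, yaw] about the fixed x, y, z axes, in that order (R = Rz(yaw) Ry(pitch) Rx(roll)).
In Python, from station import arm gives the robot as it stands.
- The arm moves only by the tool carry_out, never from a script. Its argument "targets" is a list that holds one entry, the list of rows, each a list of 7 numbers: the turn, a rotation vector about the tool's x, y, z in units of 8 degrees (1.0 is 8 degrees), then the shift along the tool's x, y, z in units of 2.5 cm (1.0 is 2.5 cm), then the opening, from -1 (shut) to 1 (fully open). A call has 1 to 20 rows; each row shifts and turns the commanded pose from where the row before left it, along the tool's axes as they then stand; what a row does not reach is not made up. A row lasts 1/8 s, in which the tool goes at most 62.5 mm and 10.7 degrees, less where a joint would pass 70% of its speed; a pose out of reach is approached as far as the arm can. A call with a number of a shift or a turn outside -1 to 1 is refused whole. A call with a gripper value outside its range is refused whole. The fingers move at their own pace and stop on an object; "squeeze" is the grip in N (left out, the last holds). Time passes only in rows, so rows that do not move let the fingers close. It gives the time, the measured TCP pose, the force and the opening at its end, in the units of the state.
- arm.get_state(): the state, without advancing time (a new reading comes with each control period).
- arm.grab_frame(name): name is "scene" or "top" or "wrist"; returns (picture, depth): 400x640x3 uint8, red, green, blue; 400x640 float32, m along the optical axis (not along the pixel's ray), 0 where there is no reading.
- arm.camera_model(name): a dict with "camera_matrix" (3x3 intrinsics, pixels), "distortion" ([k1, k2, p1, p2, k3] as OpenCV has them; the pictures are not rectified), "world_from_camera" (4x4, takes a point from camera to world coordinates). Camera axes: x right, y down, z forward; pixel columns grow to the right and rows downward; lengths in m; the calibration is good to about 2 mm. A picture is of the moment at which its call begins: read the wrist's pose just before it. camera_model takes no time and is no camera call; for the wrist camera it gives the pose at the moment of the call.
- arm.job_done(): hands the job in, once; it reports no verdict.
Trained networks look in the newest picture that a camera, given by its name, has taken for a name from the list of things; names that differ only in an ending like _2 or _b are one class to them, and where a whole thing is asked for, a point or a joint stands for the part that bears it (a point fixed in the world has none). Each returns a list of dicts, best first, with "conf" (0 to 1); they miss things now and then, are a little off and sometimes report something else, mostly with a low value. They report only what shows in the picture. A call takes as long as a camera call. They do not tell look-alikes from the thing itself.
- arm.spot_in(camera, query): "point" ([row, column] in pixels, amid what is visible of it).
- arm.landmark_of(camera, query): "point" ([row, column] in pixels: a listed point, or the origin of a listed thing).
The state is a dict: "t": time; "q": joint angles; "qd": joint speeds; "joint_efforts": joint torques, N m; "eef_pos": TCP position; "ee_rot": TCP orientation; "force": force on the tool from outside, world axes, zero at the start; "moment": the same for the moment, N m; "width": finger opening in m.
Only numpy, scipy, OpenCV 4.12 (cv2) and the standard library are available. Lean on these libraries where they do the work, as an engineer would, in place of code of your own. Each camera call takes 0.05 s, during which the arm holds its last target.

## Working session

There is one attempt and no reset: what is moved stays moved. The work goes in short steps, Python scripts to look and compute and a tool call to move; the robot and the scene stay as the last step left them, time stands still between calls to the robot, and variables do not carry over. Pictures are saved under pics/ and viewed, and the job is handed in when it is done.

Besides the shell and the picture viewer there is one more tool, called as name(argument=value, ...), one argument or row to a line, values as JSON. carry_out: Moves the arm, as the interface text tells. Its arguments: {"type":"object","properties":{"targets":{"type":"array"},"squeeze":{"type":"number"}},"required":["targets"]}

```bash
ls; mkdir -p pics; python3 - <<'E'
from station import arm
import cv2,numpy as np
print(arm.get_state(), arm.grip_depth)
for c in ["scene","top","wrist"]:
    p,d=arm.grab_frame(c); cv2.imwrite(f"pics/{c}0.png",p[:,:,::-1]); np.save(f"pics/{c}0.npy",d)
    m=arm.camera_model(c); print(c,m)
    for q in ["plate","plate_grip","rack","rack_rim"]:
        print(q,[(round(r['conf'],2),np.round(r['point'])) for r in arm.landmark_of(c,q)])
E
```

```text
pics
{'t': 0.0, 'q': array([ 1.60508189e+00,  3.59401246e-01,  1.10412282e-02, -3.52717039e-04,
       -1.22408023e+00, -2.88110684e-01]), 'qd': array([ 0.00043034, -0.00125112,  0.00075394,  0.00174166, -0.00013229,
        0.0024503 ]), 'joint_efforts': array([ 2.03467163e-03, -5.82731438e+01,  2.93045783e+01,  6.99692577e+00,
        6.83535865e-03, -1.56391293e-04]), 'eef_pos': array([0.16944282, 0.65318473, 0.40370501]), 'ee_rot': array([ 3.13992227e+00, -1.49246103e-04, -2.53945127e-01]), 'force': array([-0.89641024, -0.08377529,  0.82501015]), 'moment': array([-0.00533249, -0.07892803, -0.0001042 ]), 'width': 0.08759007187654726} 0.1593
scene {'camera_matrix': array([[379.71663137,   0.        , 324.47678596],
       [  0.        , 379.71663137, 197.79867843],
       [  0.        ,   0.        ,   1.        ]]), 'distortion': array([0.02036504, 0.        , 0.        , 0.        , 0.        ]), 'world_from_camera': array([[ 0.73320876,  0.47756276, -0.48408546,  1.04056615],
       [ 0.67994035, -0.50516958,  0.53149301, -0.65692425],
       [ 0.00927601, -0.71884456, -0.695108
[... 1285 characters left out ...]
0.42, array([199., 340.]))]
wrist {'camera_matrix': array([[311.14498041,   0.        , 322.40938901],
       [  0.        , 311.14498041, 202.84712451],
       [  0.        ,   0.        ,   1.        ]]), 'distortion': array([-0.03057279,  0.        ,  0.        ,  0.        ,  0.        ]), 'world_from_camera': array([[-2.51164382e-01, -9.35044322e-01, -2.50217045e-01,
         2.36714515e-01],
       [-9.67944355e-01,  2.42739983e-01,  6.45060091e-02,
         6.35163168e-01],
       [ 4.21703691e-04,  2.58397788e-01, -9.66038511e-01,
         3.83779113e-01],
       [ 0.00000000e+00,  0.00000000e+00,  0.00000000e+00,
         1.00000000e+00]])}
plate []
plate_grip []
rack []
rack_rim []
```

View pics/scene0.png

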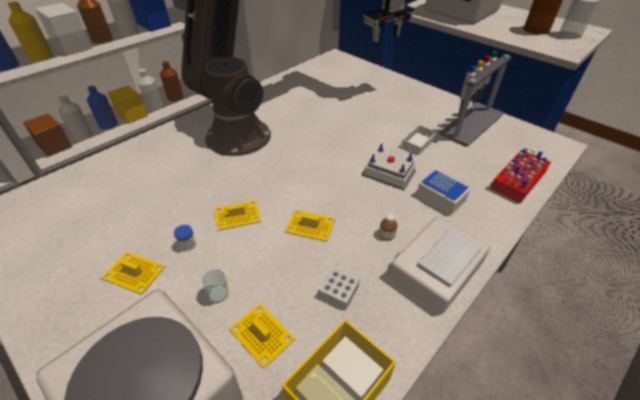

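View pics/top0.png

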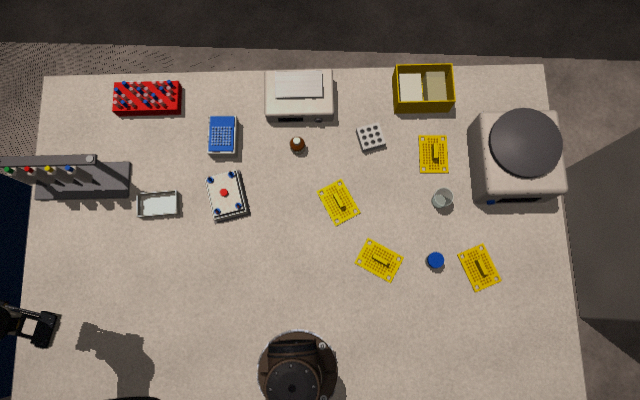

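View pics/wrist0.png

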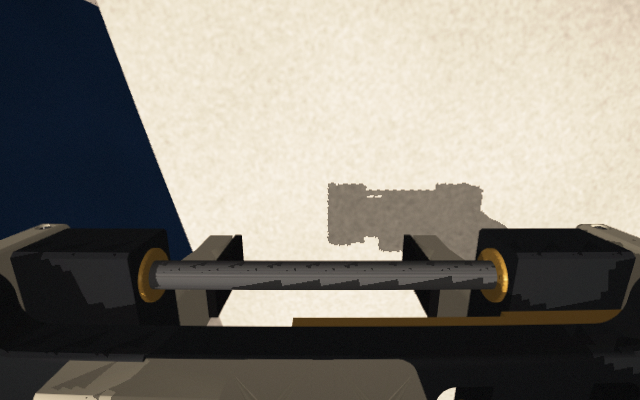

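Top view: image left is the robot's left. The plate look-alikes (col,row) are at (339,202), (379,261), (433,154) and (480,268). The leftmost is (339,202). The rack is at (226,196). Next I measure both and crop in close.

```bash
cat > h.py <<'E'
import numpy as np,cv2
from station import arm
def ray(m,uv):
    uv=np.array(uv,float).reshape(-1,1,2)
    n=cv2.undistortPoints(uv,m["camera_matrix"],np.array(m["distortion"])).reshape(-1,2)
    return np.c_[n,np.ones(len(n))]
def w(m,uv,dep):
    T=m["world_from_camera"]; P=ray(m,uv)*np.array(dep).reshape(-1,1)
    return P@T[:3,:3].T+T[:3,3]
def onz(m,uv,z):
    T=m["world_from_camera"]; r=ray(m,uv)@T[:3,:3].T
    return T[:3,3]+r*((z-T[2,3])/r[:,2])[:,None]
def proj(m,P):
    T=np.linalg.inv(m["world_from_camera"]); P=np.atleast_2d(P)@T[:3,:3].T+T[:3,3]
    return cv2.projectPoints(P,np.zeros(3),np.zeros(3),m["camera_matrix"],np.array(m["distortion"]))[0].reshape(-1,2)
E
python3 - <<'E'
from h import *
m=arm.camera_model("top");d=np.load("pics/top0.npy");im=cv2.imread("pics/top0.png")
for u,v in [(339,202),(379,261),(433,154),(480,268),(226,196)]:
    print((u,v),w(m,[(u,v)],[d[v,u]]).round(3))
hsv=cv2.cvtColor(im,cv2.COLOR_BGR2HSV)
msk=((hsv[:,:,0]>18)&(hsv[:,:,0]<35)&(hsv[:,:,1]>130)).astype(np.uint8)
n,l,s,c=cv2.connectedComponentsWithStats(cv2.morphologyEx(msk,cv2.MORPH_CLOSE,np.ones((3,3))))
k=l[202,339] or 0
for i in range(1,n):
    if abs(c[i]-[339,202]).max()<12 and s[i,4]>200:
        vs,us=np.nonzero(l==i); P=w(m,np.c_[us,vs],d[vs,us]); print('z pct',np.percentile(P[:,2],[5,50,95]))
        g=onz(m,np.c_[us,vs],0.004)[:,:2]; print("plate",cv2.minAreaRect((g*1000).astype(np.float32)))
# rack: top-of-rim points
vs,us=np.mgrid[160:230,195:260]; vs=vs.ravel();us=us.ravel()
P=w(m,np.c_[us,vs],d[vs,us]); 
for lo,hi in [(.012,.1),(.02,.045)]:
    k=(P[:,2]>lo)&(P[:,2]<hi); print("rack",k.sum(),cv2.minAreaRect((P[k,:2]*1000).astype(np.float32)),np.histogram(P[k,2],10))
a=cv2.resize(im[150:255,290:390],None,fx=4,fy=4,interpolation=cv2.INTER_CUBIC);b=cv2.resize(im[150:255,180:280],None,fx=4,fy=4,interpolation=cv2.INTER_CUBIC)
cv2.imwrite("pics/crop0.png",np.hstack([b,a]))
E
```

```text
(339, 202) [[ 0.501 -0.137  0.042]]
(379, 261) [[ 0.316 -0.252  0.04 ]]
(433, 154) [[ 0.651 -0.442  0.032]]
(480, 268) [[ 0.288 -0.56   0.024]]
(226, 196) [[0.526 0.209 0.055]]
z pct [-0.00027962  0.00562368  0.03770945]
plate ((509.2823791503906, -135.7876739501953), (128.54635620117188, 91.45111846923828), 26.85478401184082)
rack 1484 ((533.5546875, 213.1773681640625), (149.1039276123047, 111.78143310546875), 13.392827987670898) (array([ 43,  49,  75, 133, 213, 814, 108,  26,  18,   5]), array([0.01217693, 0.01997963, 0.02778232, 0.03558501, 0.0433877 ,
       0.0511904 , 0.05899309, 0.06679578, 0.07459847, 0.08240117,
       0.09020386]))
rack 265 ((535.4542846679688, 216.8430633544922), (144.08895874023438, 105.68597412109375), 13.614428520202637) (array([15, 16, 17, 10, 21, 34, 47, 51, 39, 15]), array([0.02003842, 0.02251362, 0.02498882, 0.02746402, 0.02993923,
       0.03241443, 0.03488963, 0.03736483, 0.03984003, 0.04231524,
       0.04479044]))
```

View pics/crop0.png

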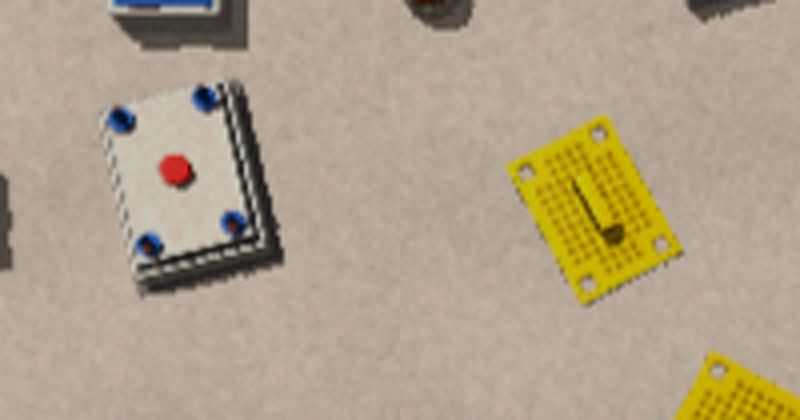

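The crop shows the leftmost plate with four holes and its fin, and the rack with four posts and the red button. The plate is at about (0.509,-0.136), 26.9°, and the rack at about (0.534,0.213), 13.4°. I'll swing over to the plate at height.

carry_out(
  targets=[
    [[0,0,0,0.96,0.87,0,1],[0,0,0,0.96,0.87,0,1],[0,0,0,0.96,0.87,0,1],[0,0,0,0.96,0.87,0,1],[0,0,0,0.96,0.87,0,1],[0,0,0,0.96,0.87,0,1],[0,0,0,0.96,0.87,0,1],[0,0,0,0.96,0.87,0,1],[0,0,0,0.96,0.87,0,1],[0,0,0,0.96,0.87,0,1],[0,0,0,0.96,0.87,0,1],[0,0,0,0.96,0.87,0,1],[0,0,0,0.96,0.87,0,1]],
  ],
)

```text
t: 2.38
eef_pos: [0.401, 0.2999, 0.4049]
ee_rot: [-3.141, -0.0, -0.254]
force: [0.9, 1.1, -0.7]
width: 0.0874
```

carry_out(
  targets=[
    [[0,0,0,0.54,0.985,0,1],[0,0,0,0.54,0.985,0,1],[0,0,0,0.54,0.985,0,1],[0,0,0,0.54,0.985,0,1],[0,0,0,0.54,0.985,0,1],[0,0,0,0.54,0.985,0,1],[0,0,0,0.54,0.985,0,1],[0,0,0,0.54,0.985,0,1],[0,0,0,0.54,0.985,0,1],[0,0,0,0.54,0.985,0,1],[0,0,0,0.54,0.985,0,1],[0,0,0,0.54,0.985,0,1],[0,0,0,0.54,0.985,0,1],[0,0,0,0.54,0.985,0,1],[0,0,0,0.54,0.985,0,1],[0,0,0,0.54,0.985,0,1]],
  ],
)

```text
t: 4.38
eef_pos: [0.5105, -0.1356, 0.4048]
ee_rot: [-3.141, -0.0, -0.254]
force: [-0.7, -0.1, -1.0]
width: 0.0877
```

carry_out(
  targets=[
    [[0,0,1,0,0,0,1],[0,0,1,0,0,0,1],[0,0,1,0,0,0,1],[0,0,1,0,0,0,1],[0,0,1,0,0,0,1],[0,0,1,0,0,0,1],[0,0,1,0,0,0,1],[0,0,1,0,0,0,1],[0,0,1,0,0,0,1],[0,0,1,0,0,0,1],[0,0,1,0,0,0,1],[0,0,1,0,0,0,1],[0,0,1,0,0,0,1],[0,0,1,0,0,0,1],[0,0,1,0,0,0,1],[0,0,1,0,0,0,1],[0,0,1,0,0,0,1],[0,0,0.3,0,0,0,1],[0,0,0,0,0,0,1],[0,0,0,0,0,0,1]],
  ],
)

```text
t: 6.88
eef_pos: [0.5105, -0.1345, 0.4047]
ee_rot: [-3.142, 0.0, -2.668]
force: [0.4, 0.0, -0.0]
width: 0.0878
```

```bash
python3 - <<'E'
from h import *
m=arm.camera_model("wrist");s=arm.get_state();p,d=arm.grab_frame("wrist");np.save("pics/w1.npy",d)
im=p[:,:,::-1].copy();cv2.imwrite("pics/w1.png",im)
print(s['q'].round(3),s['eef_pos'],s['ee_rot'])
for q in ["plate","plate_grip"]: 
  r=arm.landmark_of("wrist",q); print(q,[(x['conf'],np.round(x['point'])) for x in r])
  for x in r: print(onz(m,[x['point'][::-1]],0.0 if q=="plate" else 0.024).round(4))
hsv=cv2.cvtColor(im,cv2.COLOR_BGR2HSV)
msk=((hsv[:,:,0]>18)&(hsv[:,:,0]<35)&(hsv[:,:,1]>130)).astype(np.uint8)
n,l,st,c=cv2.connectedComponentsWithStats(cv2.morphologyEx(msk,cv2.MORPH_CLOSE,np.ones((5,5))))
for i in range(1,n):
  if st[i,4]>1500:
    vs,us=np.nonzero(l==i); P=w(m,np.c_[us,vs],d[vs,us]); print(st[i],'z pct',np.percentile(P[:,2],[5,50,95,99]))
    k=P[:,2]<.012; g=onz(m,np.c_[us,vs][k],0.005)[:,:2]; print("plate",cv2.minAreaRect((g*1000).astype(np.float32)))
    k=P[:,2]>.030; print("fin top",k.sum(),cv2.minAreaRect((P[k,:2]*1000).astype(np.float32)), np.median(P[k,2]))
E
```

```text
[ 0.114  0.116 -0.31  -0.    -1.144 -1.212] [ 0.51047886 -0.13449152  0.40470622] [-3.14158939e+00  6.59183848e-05 -2.66845687e+00]
plate [(0.96, array([171., 322.])), (0.79, array([171.,  52.]))]
[[ 0.5046 -0.1395  0.    ]]
[[ 0.6599 -0.4461  0.    ]]
plate_grip [(0.95, array([185., 322.])), (0.75, array([174.,  31.]))]
[[ 0.5161 -0.133   0.024 ]]
[[ 0.6627 -0.4517  0.024 ]]
[ 267    0  101   53 2757] z pct [0.00215564 0.00394244 0.00528512 0.00579114]
plate ((362.6957092285156, -217.8968505859375), (52.64146423339844, 108.66597747802734), 27.02835464477539)
fin top 2 ((447.59130859375, -167.0027313232422), (0.0, 0.0), 0.0) 0.3838481250011701
[   0  109   98  118 7002] z pct [0.00252368 0.00504198 0.0383291  0.03975927]
plate ((662.1923217773438, -449.3701171875), (95.82112884521484, 130.1812744140625), 88.06398010253906)
fin top 721 ((558.7532958984375, -318.43505859375), (45.54766082763672, 375.44171142578125), 38.42962646484375) 0.038259156853335086
[ 283  124   77  102 7182] z pct [0.00275974 0.00421332 0.03771057 0.03902321]
plate ((510.50994873046875, -137.37274169921875), (126.3687973022461, 90.87721252441406), 26.935997009277344)
fin top 563 ((490.1873779296875, -147.81082153320312), (93.3108139038086, 13.64012622833252), 27.267040252685547) 0.03798644530795969
```

View pics/w1.png

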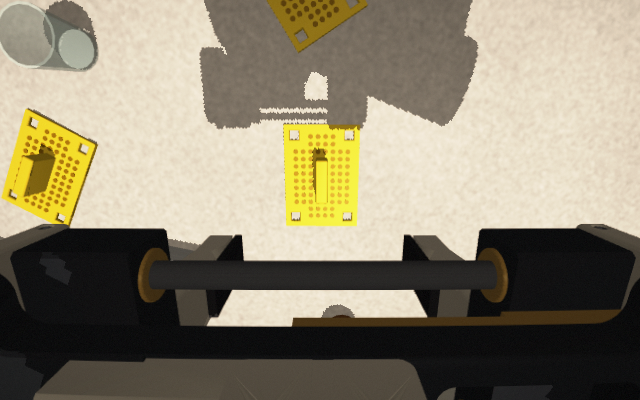

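The wrist picture shows the chosen plate centred at (322,175), with its fin running vertically at column 321 and well aligned with the tool. I'll descend and grip about 3 mm above the fin's centre, to clear the plate's face.

carry_out(
  targets=[
    [[0,0,0,0.06,-0.07,1,1],[0,0,0,0,0,1,1],[0,0,0,0,0,1,1],[0,0,0,0,0,1,1],[0,0,0,0,0,1,1],[0,0,0,0,0,1,1],[0,0,0,0,0,1,1],[0,0,0,0,0,0.7,1],[0,0,0,0,0,0.5,1],[0,0,0,0,0,0.5,1],[0,0,0,0,0,0,1]],
  ],
)

```text
t: 8.4
eef_pos: [0.5099, -0.1365, 0.1864]
ee_rot: [3.141, -0.001, -2.669]
force: [-0.2, 0.2, 0.2]
width: 0.0877
```

carry_out(
  targets=[
    [[0,0,0,0,0,0,-1],[0,0,0,0,0,0,-1],[0,0,0,0,0,0,-1],[0,0,0,0,0,0,-1],[0,0,0,0,0,0,-1],[0,0,0,0,0,0,-1],[0,0,0,0,0,0,-1],[0,0,0,0,0,0,-1]],
  ],
  squeeze=20,
)

```text
t: 9.4
eef_pos: [0.5101, -0.1365, 0.1871]
ee_rot: [3.142, -0.0, -2.669]
force: [-0.5, -0.4, -0.8]
width: 0.0137
```

Gripped: the opening reads 13.7 mm, which matches the 14 mm fin. I'll lift, turn to the rack's angle and go to a spot where the wrist camera can see the rack past the plate.

carry_out(
  targets=[
    [[0,0,0,0,0,-0.2,-1],[0,0,0,0,0,-0.5,-1],[0,0,0,0,0,-0.8,-1],[0,0,0,0,0,-1,-1],[0,0,0,0,0,-1,-1],[0,0,0,0,0,-1,-1],[0,0,0,0,0,-1,-1],[0,0,0,0,0,-1,-1],[0,0,0,0,0,-1,-1],[0,0,0,0,0,-0.7,-1],[0,0,0,0,0,-0.3,-1],[0,0,0.5,0,0,0,-1],[0,0,0.7,0,0,0,-1],[0,0,0.5,0,0,0,-1],[0,0,0,0,0,0,-1]],
  ],
)

```text
t: 11.28
eef_pos: [0.5098, -0.1365, 0.3995]
ee_rot: [3.141, -0.001, -2.906]
force: [0.9, 0.5, -2.0]
width: 0.0137
```

carry_out(
  targets=[
    [[0,0,0,-0.36,0.48,0,-1],[0,0,0,-0.73,0.96,0,-1],[0,0,0,-0.73,0.96,0,-1],[0,0,0,-0.73,0.96,0,-1],[0,0,0,-0.73,0.96,0,-1],[0,0,0,-0.73,0.96,0,-1],[0,0,0,-0.73,0.96,0,-1],[0,0,0,-0.73,0.96,0,-1],[0,0,0,-0.73,0.96,0,-1],[0,0,0,-0.73,0.96,0,-1],[0,0,0,-0.73,0.96,0,-1],[0,0,0,-0.73,0.96,0,-1],[0,0,0,-0.73,0.96,0,-1],[0,0,0,-0.73,0.96,0,-1],[0,0,0,-0.36,0.48,0,-1],[0,0,0,0,0,0,-1]],
  ],
)

```text
t: 13.28
eef_pos: [0.6804, 0.2509, 0.3988]
ee_rot: [-3.141, -0.001, -2.906]
force: [0.0, -0.1, -1.2]
width: 0.0137
```

```bash
python3 - <<'E'
from h import *
import pickle
s=arm.get_state();m=arm.camera_model("wrist");p,d=arm.grab_frame("wrist");np.save("pics/w2.npy",d);pickle.dump((m,s),open("w2.pkl","wb"))
cv2.imwrite("pics/w2.png",p[:,:,::-1])
print(s['q'].round(3),s['eef_pos'],s['ee_rot'],s['force'],s['width'])
for q in ["rack_rim","rack","rack_post","lifter"]: 
  r=arm.landmark_of("wrist",q); print(q,[(x['conf'],np.round(x['point'],1)) for x in r])
E
```

```text
[ 0.621  0.444  0.13  -0.    -1.258 -1.956] [0.68035543 0.25091876 0.39877011] [-3.14126743e+00 -1.06086395e-03 -2.90561661e+00] [ 0.00147022 -0.05165488 -1.1617055 ] 0.013739604559705727
rack_rim [(0.62, array([ 41.9, 322.8]))]
rack [(0.59, array([ 46.8, 323.4]))]
rack_post [(0.61, array([ 94. , 351.5]))]Traceback (most recent call last):
  File "<stdin>", line 7, in <module>
ValueError: it knows: beaker_mid, block_mid, bottle_mid, jar_mid, plate, plate_grip, rack, rack_post, rack_rim, tipbox_mid, trough_mid
```

View pics/w2.png

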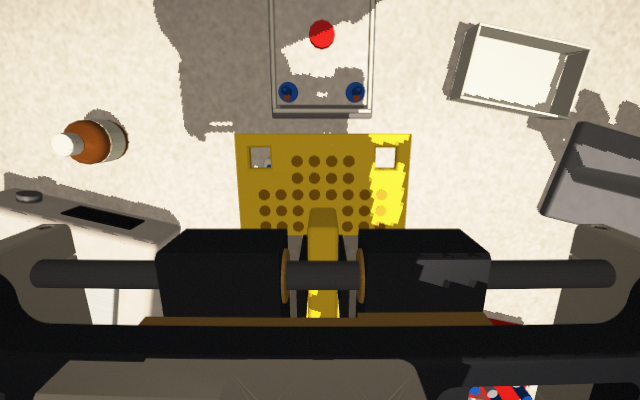

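The rack is only half in view: near posts at (288,92) and (355,92), button at (322,34). The held plate's front edge is at row 133. I'll shift a little forward and up to see all the posts.

carry_out(
  targets=[
    [[0,0,0,0.6,0,-0.8,-1],[0,0,0,0.6,0,-0.8,-1],[0,0,0,0,0,0,-1],[0,0,0,0,0,0,-1]],
  ],
)

```text
t: 13.98
eef_pos: [0.6505, 0.2425, 0.4406]
ee_rot: [3.141, 0.001, -2.907]
force: [0.3, -0.4, -1.6]
width: 0.0135
```

```bash
python3 - <<'E'
from h import *
import pickle
s=arm.get_state();m=arm.camera_model("wrist");p,d=arm.grab_frame("wrist");np.save("pics/w3.npy",d);pickle.dump((m,s),open("w3.pkl","wb"))
im=p[:,:,::-1].copy();cv2.imwrite("pics/w3.png",im)
print(s['q'].round(3),s['eef_pos'],s['ee_rot'])
hsv=cv2.cvtColor(im,cv2.COLOR_BGR2HSV)
b=((hsv[:,:,0]>100)&(hsv[:,:,0]<130)&(hsv[:,:,1]>120)).astype(np.uint8)
r=(((hsv[:,:,0]<8)|(hsv[:,:,0]>172))&(hsv[:,:,1]>150)).astype(np.uint8)
for nm,k in(("blue",b),("red",r)):
  n,l,st,c=cv2.connectedComponentsWithStats(k)
  for i in range(1,n):
    if st[i,4]>60 and c[i][1]<230:
      vs,us=np.nonzero(l==i);P=w(m,np.c_[us,vs],d[vs,us]);print(nm,st[i],c[i].round(1),P.mean(0).round(4),np.percentile(P[:,2],[1,10,30,50,70,90,99]).round(4))
cv2.imwrite("pics/w3c.png",cv2.resize(im[0:160,220:430],None,fx=3.8,fy=3.7,interpolation=cv2.INTER_CUBIC))
E
```

```text
[ 0.637  0.372  0.113 -0.    -1.311 -1.972] [0.65049558 0.24248958 0.44059054] [ 3.14075976e+00  1.22835547e-03 -2.90660505e+00]
blue [283  15  18  20 275] [291.2  24.1] [0.4981 0.1724 0.0653] [0.0538 0.0562 0.057  0.0576 0.0633 0.0787 0.085 ]
blue [345  15  18  20 270] [353.3  24.2] [0.4825 0.2346 0.0621] [0.0527 0.0558 0.0567 0.0573 0.0617 0.0777 0.083 ]
blue [285 115  17  16 186] [293.2 122. ] [0.5937 0.1948 0.0629] [0.0558 0.0565 0.0571 0.0577 0.0585 0.0802 0.0834]
blue [344 115  16  16 182] [351. 122.] [0.5787 0.257  0.0667] [0.0526 0.0564 0.0572 0.0577 0.0587 0.0805 0.1477]
red [312  63  22  24 398] [322.3  74.3] [0.538  0.2147 0.0649] [0.0614 0.0622 0.0627 0.0631 0.0635 0.064  0.0648]
```

View pics/w3c.png

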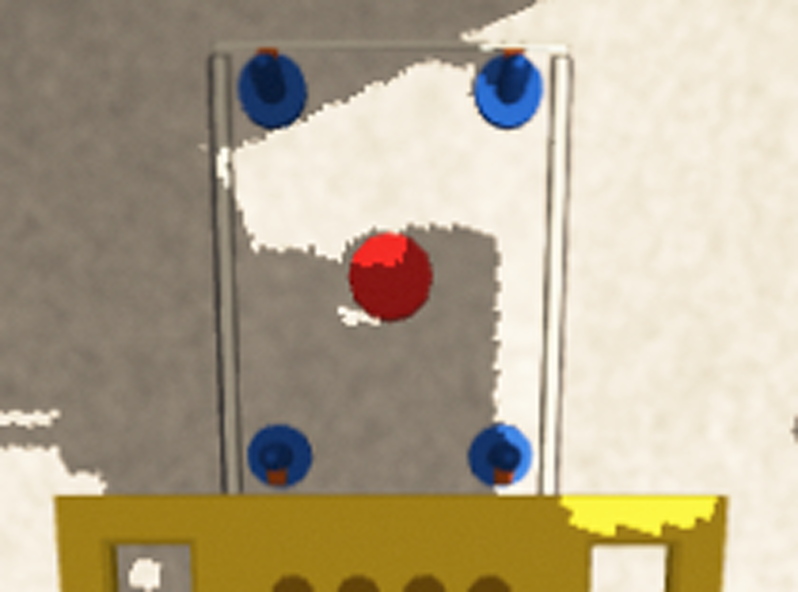

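```bash
cat > meas.py <<'E'
from h import *
def racks(m,im,d,pr=True):
    hsv=cv2.cvtColor(im,cv2.COLOR_BGR2HSV)
    b=((hsv[:,:,0]>100)&(hsv[:,:,0]<130)&(hsv[:,:,1]>120)).astype(np.uint8)
    n,l,st,c=cv2.connectedComponentsWithStats(b); out=[]
    for i in range(1,n):
        if st[i,4]>60 and c[i][1]<230:
            vs,us=np.nonzero(l==i);P=w(m,np.c_[us,vs],d[vs,us])
            k=abs(P[:,2]-.057)<.003
            q=onz(m,np.c_[us,vs][k],.057)[:,:2]
            (x,y),rad=cv2.minEnclosingCircle((q*1000).astype(np.float32))
            out.append((x,y)); print(c[i].round(1),round(x,1),round(y,1),'r',round(rad,2))
    return np.array(out)
def fit(A,B):  # B~R A+t
    a,b=A.mean(0),B.mean(0);H=(A-a).T@(B-b);th=np.arctan2(H[0,1]-H[1,0],H[0,0]+H[1,1])
    R=np.array([[np.cos(th),-np.sin(th)],[np.sin(th),np.cos(th)]]);t=b-R@a
    return th,t,B-(A@R.T+t)
E
python3 - <<'E'
from meas import *
import pickle
m,s=pickle.load(open("w3.pkl","rb"));im=cv2.imread("pics/w3.png");d=np.load("pics/w3.npy")
B=racks(m,im,d)
# order: far-left, far-right, near-left, near-right  (tool: far=-x rack)
A=[]
th0=np.radians(13.4);R=np.array([[np.cos(th0),-np.sin(th0)],[np.sin(th0),np.cos(th0)]])
A=np.array([[sx*51,sy*33] for b in B for sx,sy in [np.sign((b-B.mean(0))@R)]])
th,t,res=fit(A,B);print("rack",np.degrees(th),th-np.pi,t,res.round(1).tolist())
# plate holes
zt=s['eef_pos'][2]-.1871+.0049
hsv=cv2.cvtColor(im,cv2.COLOR_BGR2HSV)
y=((hsv[:,:,0]>15)&(hsv[:,:,0]<36)&(hsv[:,:,1]>110)).astype(np.uint8)
roi=y[:228];n,l,st,c=cv2.connectedComponentsWithStats(1-roi)
H=[]
for i in range(1,n):
    if 300<st[i,4]<900 and st[i,1]>130:
        cn=np.argwhere(l==i)[:,::-1]; rc=cv2.minAreaRect(cn.astype(np.float32)); print('hole',st[i],rc)
n2,l2,st2,c2=cv2.connectedComponentsWithStats(y)
i=l2[140,300];print(st2[i]); vs,us=np.nonzero(l2==i); P=w(m,np.c_[us,vs],d[vs,us]);print(zt,np.percentile(P[:,2],[5,25,50,75]))
cv2.imwrite("pics/w3h.png",cv2.resize(im[120:240,225:425],None,fx=4,fy=4,interpolation=cv2.INTER_CUBIC))
E
```

```text
[291.2  24.1] 496.3 171.0 r 9.51
[353.3  24.2] 481.1 234.9 r 9.4
[293.2 122. ] 594.9 194.3 r 9.28
[351. 122.] 579.6 258.4 r 8.92
rack 13.386276681657954 -2.907958050911921 [537.95128632 214.6581955 ] [[0.3, 0.2], [0.4, -0.1], [-0.3, -0.0], [-0.3, -0.1]]
hole [251 147  20  21 393] ((260.5, 157.0), (20.0, 19.0), 90.0)
hole [375 147  20  21 411] ((384.5, 157.0), (20.0, 19.0), 90.0)
[  234   133   177   129 16920]
0.2583905434511523 [0.25641301 0.25710567 0.25758518 0.25813984]
```

View pics/w3h.png

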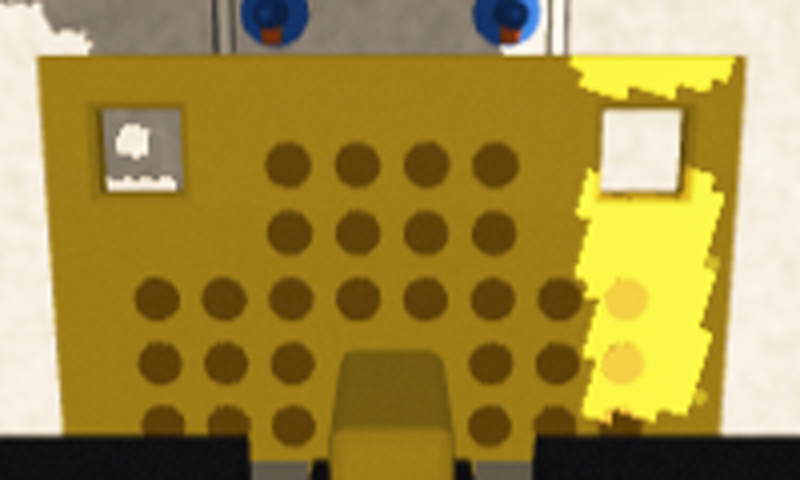

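```bash
python3 - <<'E'
from meas import *
import pickle
m,s=pickle.load(open("w3.pkl","rb"))
yaw=s['ee_rot'][2];tx=np.array([np.cos(yaw),np.sin(yaw)]);ty=np.array([np.sin(yaw),-np.cos(yaw)])
for z in (.2576,.2584):
  Q=onz(m,[(260,157),(386,157),(234.5,133.8),(411.3,133.8)],z)[:,:2]-s['eef_pos'][:2]
  print(z,[(round(q@tx*1000,1),round(q@ty*1000,1)) for q in Q])
# what would the wrist say of top cam of rack
mt=arm.camera_model("top");im=cv2.imread("pics/top0.png");d=np.load("pics/top0.npy")
R=np.array([[np.cos(.2336),-np.sin(.2336)],[np.sin(.2336),np.cos(.2336)]])
A=np.array([[51,33],[51,-33],[-51,33],[-51,-33]])
pts=A@R.T/1000+[.538,.2147]
uv=proj(mt,np.c_[pts,np.full(4,.057)]);print(uv.round(1))
hsv=cv2.cvtColor(im,cv2.COLOR_BGR2HSV)
b=((hsv[:,:,0]>100)&(hsv[:,:,0]<130)&(hsv[:,:,1]>120)).astype(np.uint8)
n,l,st,c=cv2.connectedComponentsWithStats(b)
for u in uv:
  j=np.argmin(np.linalg.norm(c[1:]-u,axis=1))+1;print(st[j],c[j].round(1))
E
```

```text
0.2576 [(np.float64(51.1), np.float64(-33.0)), (np.float64(51.1), np.float64(32.5)), (np.float64(62.9), np.float64(-45.5)), (np.float64(62.9), np.float64(44.9))]
0.2584 [(np.float64(51.2), np.float64(-32.8)), (np.float64(51.2), np.float64(32.4)), (np.float64(63.0), np.float64(-45.2)), (np.float64(63.0), np.float64(44.7))]
[[210.2 179.1]
 [231.  173.8]
 [217.2 210.4]
 [238.3 204.9]]
[207 177   6   6  24] [209.8 179.8]
[228 172   6   6  25] [230.7 174.1]
[214 209   6   5  15] [217.3 210.5]
[235 203   6   5  18] [238.  204.9]
```

The fit is good, with post residuals under 0.4 mm: rack at (0.538,0.2147), 13.39°, shoulders at about 57 mm. The top camera agrees within a pixel, and the plate sits centred on the tool. I'll move over the posts and stop about 10 mm above their tips.

carry_out(
  targets=[
    [[0,0,0,0.6,0,0,-1],[0,0,0,0.9,0,0,-1],[0,0,0,0.9,0,0,-1],[0,0,0,0.9,0,0,-1],[0,0,0,0.8,-0.03,0,-1],[0,0,0.01,0.54,0,0.4,-1],[0,0,0,0,0,1,-1],[0,0,0,0,0,1,-1],[0,0,0,0,0,1,-1],[0,0,0,0,0,1,-1],[0,0,0,0,0,1,-1],[0,0,0,0,0,0.6,-1],[0,0,0,0,0,0.4,-1],[0,0,0,0,0,0,-1],[0,0,0,0,0,0,-1]],
  ],
)

```text
t: 15.9
eef_pos: [0.5386, 0.2151, 0.2804]
ee_rot: [3.141, 0.001, -2.908]
force: [-0.1, -0.5, -1.6]
width: 0.0138
```

```bash
cat > look.py <<'E'
import sys,pickle
from meas import *
t=sys.argv[1]
s=arm.get_state();m=arm.camera_model("wrist");p,d=arm.grab_frame("wrist");np.save(f"pics/{t}.npy",d);pickle.dump((m,s),open(t+".pkl","wb"))
im=p[:,:,::-1].copy();cv2.imwrite(f"pics/{t}.png",im)
print(s['t'],s['eef_pos'],s['ee_rot'],s['force'],s['moment'],s['width'])
sc,_=arm.grab_frame("scene");sc=sc[:,:,::-1]
a=cv2.resize(im[100:250,220:430],(800,570),interpolation=cv2.INTER_CUBIC)
cv2.imwrite(f"pics/{t}c.png",a)
cv2.imwrite(f"pics/{t}s.png",cv2.resize(sc[120:200,340:440],(750,600),interpolation=cv2.INTER_CUBIC))
E
python3 look.py w4
```

```text
15.9 [0.53860757 0.21514942 0.28042921] [ 3.14122047e+00  1.13214232e-03 -2.90791070e+00] [-0.07136159 -0.46116812 -1.63171936] [ 0.08918095 -0.21654226  0.00438488] 0.013840380874130332
```

View pics/w4c.png

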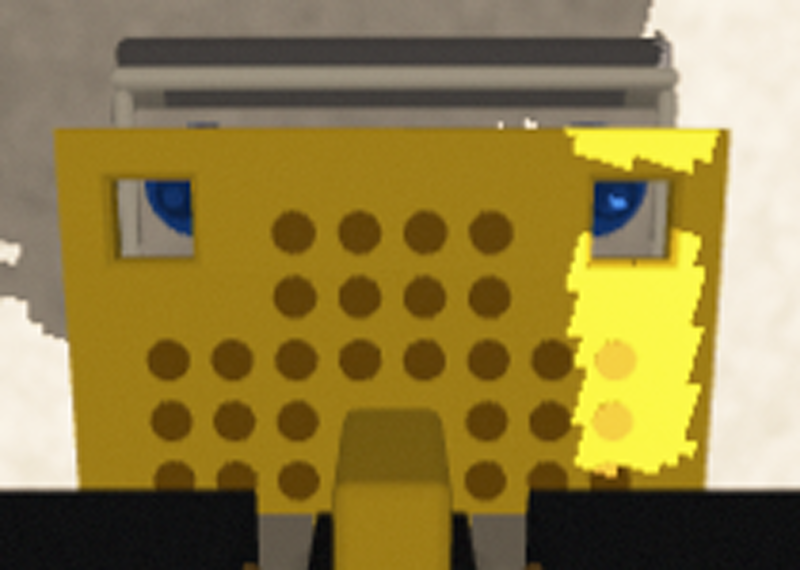

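View pics/w4s.png

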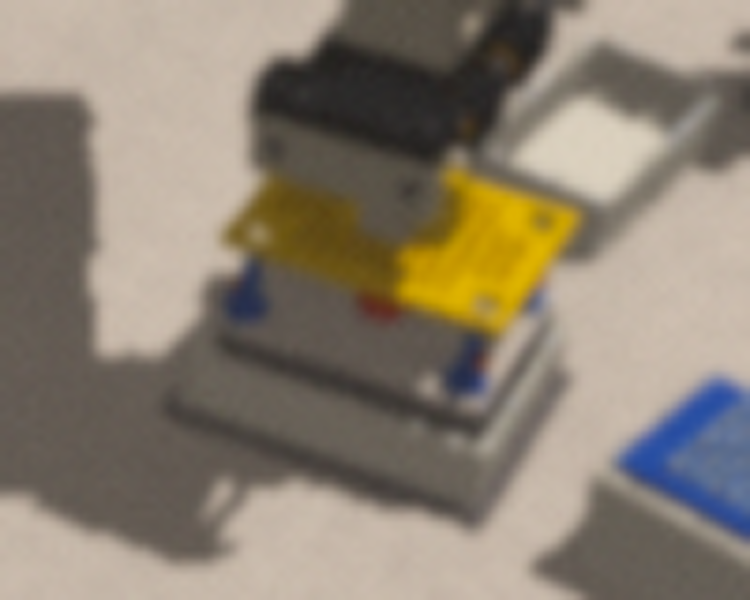

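```bash
python3 - <<'E'
from meas import *
import pickle
m,s=pickle.load(open("w4.pkl","rb"));im=cv2.imread("pics/w4.png")
th=np.radians(13.386);R=np.array([[np.cos(th),-np.sin(th)],[np.sin(th),np.cos(th)]])
L=np.array([[-51,33],[-51,-33]])/1000
g=cv2.resize(im[130:190,235:415],None,fx=8/2,fy=8/2,interpolation=cv2.INTER_CUBIC)
big=cv2.resize(im[140:180,240:290],(400,320),interpolation=cv2.INTER_CUBIC);big2=cv2.resize(im[140:180,360:410],(400,320),interpolation=cv2.INTER_CUBIC)
for sx,b,u0 in((0,big,240),(1,big2,360)):
  for l in L:
    for z,col in((.083,(0,255,0)),(.075,(0,255,255)),(.057,(0,0,255))):
      P=l@R.T+[.53795,.21466]
      r=.00425 if z>.06 and z<.08 else (.0095 if z<.06 else .001)
      for a in np.linspace(0,6.28,40):
        uv=proj(m,[[P[0]+r*np.cos(a),P[1]+r*np.sin(a),z]])[0]
        x,y=(uv-[u0,140])*8+4
        if 0<=x<400 and 0<=y<320: b[int(y),int(x)]=col
cv2.imwrite("pics/w4o.png",np.hstack([big,big2]))
E
```

```text
(no output)
```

View pics/w4o.png

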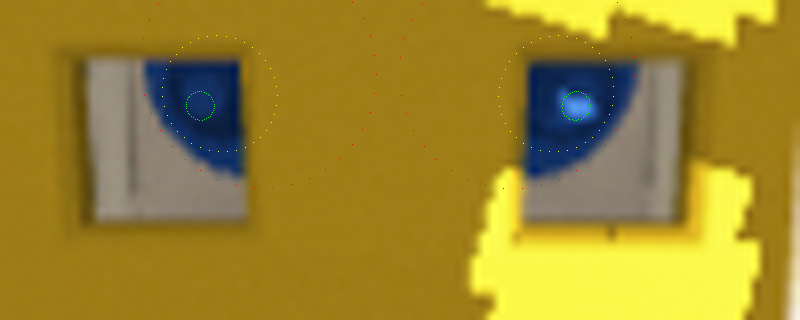

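The overlay puts the predicted post tips (green) right on the seen tips, so the alignment holds to well under a millimetre. I'll lower slowly until it rests on the catches.

carry_out(
  targets=[
    [[0,0,0,0.03,0,0.15,-1],[0,0,0,0,0,0.15,-1],[0,0,0,0,0,0.15,-1],[0,0,0,0,0,0.1,-1],[0,0,0,0,0,0,-1]],
  ],
)

```text
t: 16.62
eef_pos: [0.5376, 0.2147, 0.2656]
ee_rot: [-3.141, -0.001, -2.908]
force: [0.8, 0.2, -1.6]
width: 0.0138
```

carry_out(
  targets=[
    [[0,0,0,0,0,0.1,-1],[0,0,0,0,0,0.1,-1],[0,0,0,0,0,0,-1]],
  ],
)

```text
t: 17.0
eef_pos: [0.5375, 0.2147, 0.2607]
ee_rot: [-3.141, -0.0, -2.908]
force: [0.5, 0.4, -0.9]
width: 0.0138
```

carry_out(
  targets=[
    [[0,0,0,0,0,0.06,-1],[0,0,0,0,0,0,-1]],
  ],
)

```text
t: 17.25
eef_pos: [0.5376, 0.2148, 0.2593]
ee_rot: [-3.142, -0.0, -2.908]
force: [0.7, 0.3, -2.6]
width: 0.0139
```

carry_out(
  targets=[
    [[0,0,0,0,0,0.06,-1],[0,0,0,0,0,0,-1]],
  ],
)

```text
t: 17.5
eef_pos: [0.5374, 0.2147, 0.2579]
ee_rot: [-3.141, -0.001, -2.908]
force: [-0.9, -0.9, 0.6]
width: 0.0138
```

carry_out(
  targets=[
    [[0,0,0,0,0,0.04,-1],[0,0,0,0,0,0,-1]],
  ],
)

```text
t: 17.75
eef_pos: [0.5376, 0.2148, 0.2573]
ee_rot: [-3.142, 0.0, -2.908]
force: [-2.1, -0.8, 4.3]
width: 0.0136
```

The force rises to +4 N, so the plate rests on the catches with its underside at about 70 mm. I'll release, back up and look.

carry_out(
  targets=[
    [[0,0,0,0,0,-0.03,-0.3],[0,0,0,0,0,0,-0.3],[0,0,0,0,0,0,-0.3],[0,0,0,0,0,0,-0.3],[0,0,0,0,0,-0.4,-0.3],[0,0,0,0,0,-0.8,-0.3],[0,0,0,0,0,-1,-0.3],[0,0,0,0,0,-1,-1],[0,0,0,0,0,0,-1],[0,0,0,0,0,0,-1]],
  ],
)

```text
t: 19.0
eef_pos: [0.5374, 0.2146, 0.3378]
ee_rot: [3.141, 0.0, -2.908]
force: [0.1, 0.0, -0.2]
width: 0.0066
```

```bash
cat >> look.py <<'E'
# plate plane
hsv=cv2.cvtColor(im,cv2.COLOR_BGR2HSV)
y=((hsv[:,:,0]>15)&(hsv[:,:,0]<36)&(hsv[:,:,1]>110)).astype(np.uint8);y=cv2.erode(y,np.ones((3,3)))
vs,us=np.nonzero(y);P=w(m,np.c_[us,vs],d[vs,us])
th=np.radians(13.386);R=np.array([[np.cos(th),-np.sin(th)],[np.sin(th),np.cos(th)]])
L=(P[:,:2]-[.53795,.21466])@R
k=(abs(L[:,0])<.065)&(abs(L[:,1])<.048)&~((abs(L[:,0])<.03)&(abs(L[:,1])<.012))&(P[:,2]>.045)&(P[:,2]<.1)
L=L[k];z=P[k,2]
for _ in range(3):
    X=np.c_[L,np.ones(len(L))];c=np.linalg.lstsq(X,z,rcond=None)[0];e=abs(z-X@c)<.0025;L,z=L[e],z[e]
print("n",len(z),"x range",L[:,0].min(),L[:,0].max(),"y",L[:,1].min(),L[:,1].max())
for sx in(1,-1):
  for sy in(1,-1): print("corner",sx,sy,"top z",round(c@[sx*.051,sy*.033,1],4))
E
python3 look.py w5
```

```text
19.0 [0.53741261 0.21463829 0.33777883] [ 3.14130432e+00  1.07524554e-04 -2.90823903e+00] [ 0.05657444  0.03750843 -0.21173099] [ 0.06197338 -0.10850863  0.03545142] 0.006632042089919853
n 9194 x range -0.0634833996568578 0.04568700928417773 y -0.04567036525535712 0.04417815056269963
corner 1 1 top z 0.0742
corner 1 -1 top z 0.0743
corner -1 1 top z 0.0748
corner -1 -1 top z 0.0749
```

View pics/w5.png

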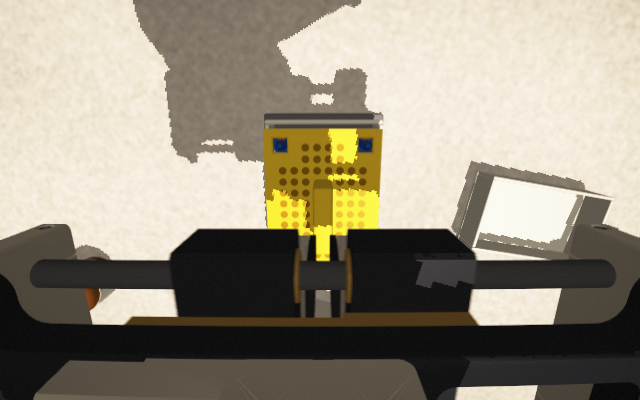

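View pics/w5s.png

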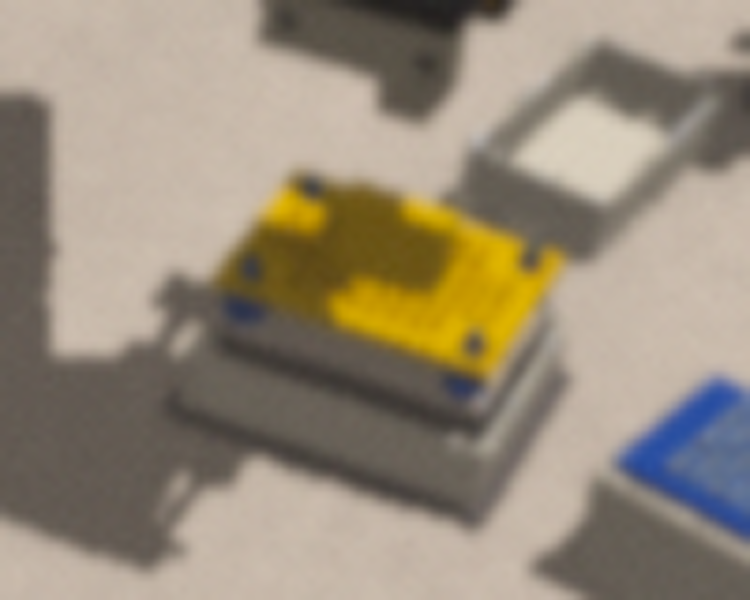

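The plate is level on the catches with its top at about 74.5 mm, and all four posts show through the holes (wrist: (280,145), (365,145)). First I'll press the corner at tool (+x,+y), from just above contact.

carry_out(
  targets=[
    [[0,0,0,0.66,0.62,0,-1],[0,0,0,0.66,0.62,0,-1],[0,0,0,0,0,0.9,-1],[0,0,0,0,0,0.9,-1],[0,0,0,0,0,0.8,-1],[0,0,0,0,0,0.5,-1],[0,0,0,0,0,0.16,-1],[0,0,0,0,0,0,-1]],
  ],
)

```text
t: 20.1
eef_pos: [0.4985, 0.2374, 0.2562]
ee_rot: [-3.141, -0.0, -2.908]
force: [0.3, 0.3, -0.0]
width: 0.0003
```

carry_out(
  targets=[
    [[0,0,0,0,0,0.06,-1],[0,0,0,0,0,0.06,-1],[0,0,0,0,0,0,-1]],
  ],
)

```text
t: 20.48
eef_pos: [0.4985, 0.2374, 0.2536]
ee_rot: [3.141, 0.001, -2.908]
force: [-0.3, 0.2, 3.0]
width: 0.0004
```

carry_out(
  targets=[
    [[0,0,0,0,0,0.04,-1],[0,0,0,0,0,0.04,-1],[0,0,0,0,0,0,-1]],
  ],
)

```text
t: 20.85
eef_pos: [0.4984, 0.2375, 0.2517]
ee_rot: [3.141, 0.001, -2.908]
force: [-2.6, 1.0, 6.3]
width: 0.0005
```

carry_out(
  targets=[
    [[0,0,0,0,0,0.04,-1],[0,0,0,0,0,0.04,-1],[0,0,0,0,0,0,-1]],
  ],
)

```text
t: 21.22
eef_pos: [0.4982, 0.2372, 0.249]
ee_rot: [-3.142, -0.0, -2.908]
force: [0.7, 1.6, -0.7]
width: 0.0007
```

carry_out(
  targets=[
    [[0,0,0,0,0,0.04,-1],[0,0,0,0,0,0.04,-1],[0,0,0,0,0,0,-1]],
  ],
)

```text
t: 21.6
eef_pos: [0.4984, 0.2372, 0.2471]
ee_rot: [-3.141, -0.0, -2.908]
force: [-0.6, 0.0, 0.8]
width: 0.0003
```

carry_out(
  targets=[
    [[0,0,0,0,0,0.04,-1],[0,0,0,0,0,0.04,-1],[0,0,0,0,0,0,-1]],
  ],
)

```text
t: 21.98
eef_pos: [0.4987, 0.2377, 0.2459]
ee_rot: [3.141, 0.001, -2.908]
force: [-1.1, 0.7, 6.9]
width: 0.0004
```

```bash
python3 look.py w6
```

```text
21.975 [0.49865287 0.23765898 0.24591158] [ 3.14110108e+00  1.38573106e-03 -2.90760761e+00] [-1.06416722  0.7482485   6.89347782] [0.14976613 0.37290411 0.01275284] 0.0003767029792159331
n 5178 x range -0.0649944131512928 0.007620807502080832 y -0.044456487822811225 0.04563433906568135
corner 1 1 top z 0.0732
corner 1 -1 top z 0.0816
corner -1 1 top z 0.0636
corner -1 -1 top z 0.0719
```

View pics/w6c.png

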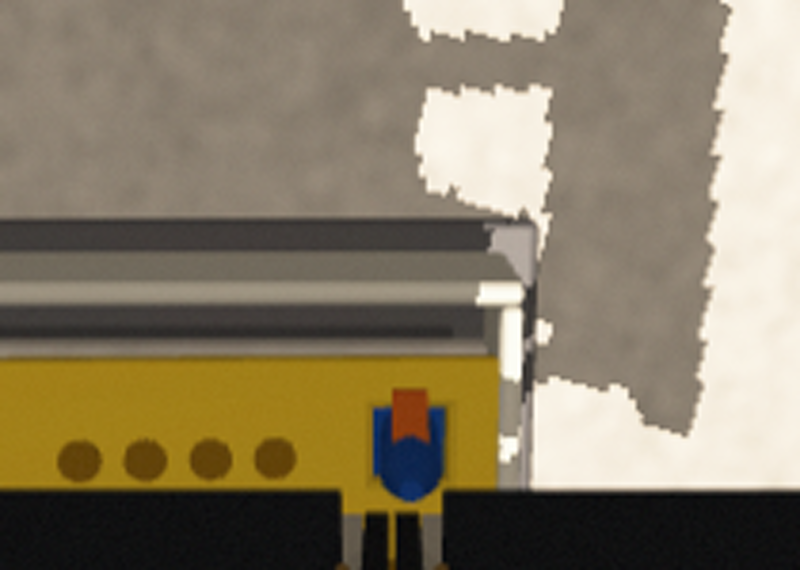

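View pics/w6s.png

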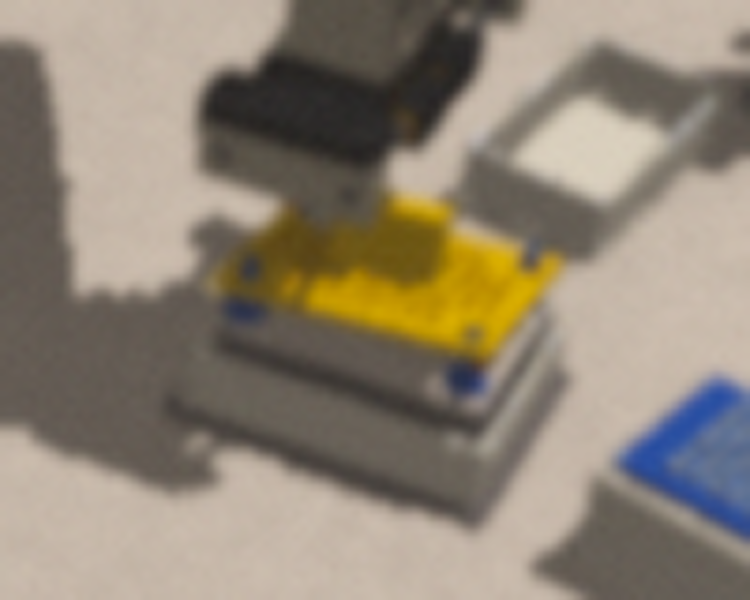

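The orange catch is now out over the plate at this corner (crop (410,415)), and the corner top is at 63.6 mm, which is the caught height. Next is the neighbouring corner at tool (+x,-y).

carry_out(
  targets=[
    [[0,0,0,0,0,-1,-1],[0,0,0,0,0,-1,-1],[0,0,0,0,-0.82,0,-1],[0,0,0,0,-0.84,0,-1],[0,0,0,0,-0.82,0,-1],[0,0,0,0,0,0.8,-1],[0,0,0,0,0,0.5,-1],[0,0,0,0,0,0.2,-1],[0,0,0,0,0,0.1,-1],[0,0,0,0,0,0,-1]],
  ],
)

```text
t: 23.32
eef_pos: [0.5128, 0.1772, 0.2553]
ee_rot: [3.142, 0.0, -2.908]
force: [-0.9, 0.6, -0.3]
width: 0.0005
```

carry_out(
  targets=[
    [[0,0,0,0,0,0.06,-1],[0,0,0,0,0,0.06,-1],[0,0,0,0,0,0,-1]],
  ],
)

```text
t: 23.7
eef_pos: [0.5128, 0.1771, 0.2523]
ee_rot: [3.141, 0.001, -2.908]
force: [-0.4, -0.1, -0.5]
width: 0.0002
```

carry_out(
  targets=[
    [[0,0,0,0,0,0.04,-1],[0,0,0,0,0,0.04,-1],[0,0,0,0,0,0,-1]],
  ],
)

```text
t: 24.08
eef_pos: [0.5127, 0.177, 0.2501]
ee_rot: [3.142, 0.0, -2.908]
force: [0.7, 1.1, 0.7]
width: 0.0004
```

carry_out(
  targets=[
    [[0,0,0,0,0,0.04,-1],[0,0,0,0,0,0.04,-1],[0,0,0,0,0,0,-1]],
  ],
)

```text
t: 24.45
eef_pos: [0.5127, 0.1769, 0.2481]
ee_rot: [-3.142, -0.0, -2.908]
force: [0.6, -0.2, 0.6]
width: 0.0005
```

carry_out(
  targets=[
    [[0,0,0,0,0,0.04,-1],[0,0,0,0,0,0.04,-1],[0,0,0,0,0,0,-1]],
  ],
)

```text
t: 24.82
eef_pos: [0.5124, 0.1768, 0.2458]
ee_rot: [-3.141, -0.001, -2.908]
force: [-1.0, -1.2, 0.4]
width: 0.0003
```

carry_out(
  targets=[
    [[0,0,0,0,0,0.04,-1],[0,0,0,0,0,0.02,-1],[0,0,0,0,0,0,-1]],
  ],
)

```text
t: 25.2
eef_pos: [0.5127, 0.1769, 0.245]
ee_rot: [-3.142, 0.0, -2.908]
force: [-2.3, -0.4, 5.3]
width: 0.0006
```

carry_out(
  targets=[
    [[0,0,0,0,0,0.04,-1],[0,0,0,0,0,0,-1]],
  ],
)

```text
t: 25.45
eef_pos: [0.5128, 0.177, 0.2444]
ee_rot: [-3.142, 0.001, -2.908]
force: [-2.0, -1.5, 8.3]
width: 0.0004
```

```bash
python3 look.py w7
```

```text
25.45 [0.51284633 0.17698469 0.24444762] [-3.14153162e+00  8.19863217e-04 -2.90768793e+00] [-2.02194878 -1.46063971  8.25520542] [-0.37984961  0.51734548  0.04879634] 0.0004107669514309606
n 4588 x range -0.06437565210405101 0.06208892103978322 y -0.043782585052222274 0.04617689018605283
corner 1 1 top z 0.0736
corner 1 -1 top z 0.0732
corner -1 1 top z 0.0634
corner -1 -1 top z 0.0629
```

View pics/w7c.png

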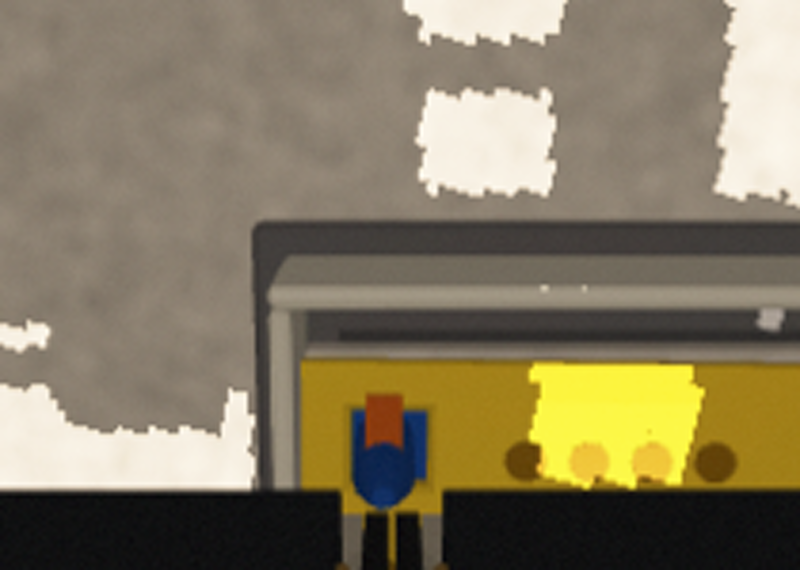

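View pics/w7s.png

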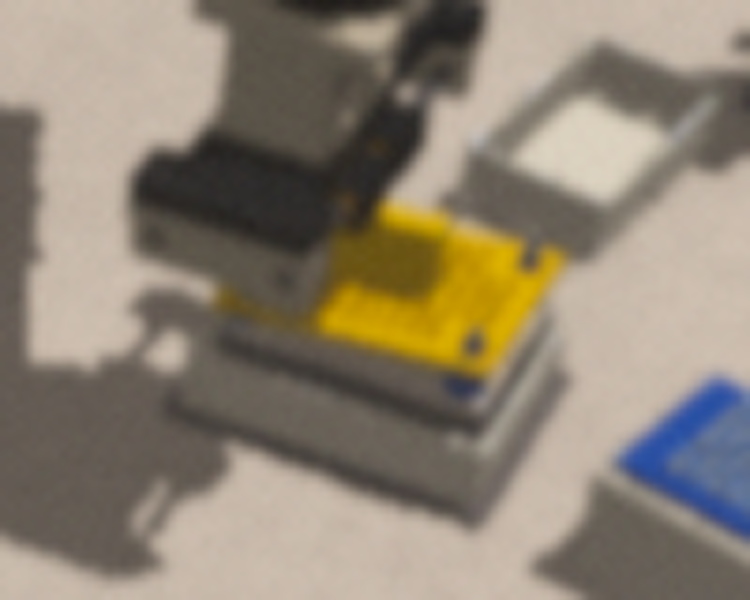

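The second catch is over the plate (crop (383,420)), and that side sits at about 63 mm. Now the far side, starting with tool (-x,-y).

carry_out(
  targets=[
    [[0,0,0,0,0,-0.7,-1],[0,0,0,0,0,-0.8,-1],[0,0,0,-0.9,0,0,-1],[0,0,0,-0.9,0,0,-1],[0,0,0,-0.9,0,0,-1],[0,0,0,0,0,0.6,-1],[0,0,0,0,0,0.3,-1],[0,0,0,0,0,0.15,-1],[0,0,0,0,0,0,-1]],
  ],
)

```text
t: 26.68
eef_pos: [0.5779, 0.1925, 0.2548]
ee_rot: [-3.141, -0.0, -2.908]
force: [0.0, 0.5, 1.4]
width: 0.0001
```

carry_out(
  targets=[
    [[0,0,0,0,0,0.06,-1],[0,0,0,0,0,0.06,-1],[0,0,0,0,0,0,-1]],
  ],
)

```text
t: 27.05
eef_pos: [0.5783, 0.1926, 0.252]
ee_rot: [3.142, 0.0, -2.908]
force: [0.1, 0.3, -0.8]
width: 0.0004
```

carry_out(
  targets=[
    [[0,0,0,0,0,0.04,-1],[0,0,0,0,0,0.04,-1],[0,0,0,0,0,0,-1]],
  ],
)

```text
t: 27.42
eef_pos: [0.5785, 0.1927, 0.2502]
ee_rot: [3.142, 0.001, -2.908]
force: [0.0, 0.2, 2.7]
width: 0.0008
```

carry_out(
  targets=[
    [[0,0,0,0,0,0.04,-1],[0,0,0,0,0,0.04,-1],[0,0,0,0,0,0,-1]],
  ],
)

```text
t: 27.8
eef_pos: [0.5787, 0.1927, 0.2486]
ee_rot: [3.141, 0.001, -2.908]
force: [-0.9, -1.0, 6.3]
width: 0.0003
```

carry_out(
  targets=[
    [[0,0,0,0,0,0.04,-1],[0,0,0,0,0,0.02,-1],[0,0,0,0,0,0,-1]],
  ],
)

```text
t: 28.18
eef_pos: [0.5787, 0.1927, 0.2467]
ee_rot: [3.141, 0.001, -2.908]
force: [1.9, 0.4, 2.1]
width: 0.0004
```

carry_out(
  targets=[
    [[0,0,0,0,0,0.03,-1],[0,0,0,0,0,0.03,-1],[0,0,0,0,0,0,-1]],
  ],
)

```text
t: 28.55
eef_pos: [0.5786, 0.1927, 0.245]
ee_rot: [3.142, 0.001, -2.908]
force: [2.6, -0.2, 4.4]
width: 0.0006
```

carry_out(
  targets=[
    [[0,0,0,0,0,0.03,-1],[0,0,0,0,0,0.03,-1],[0,0,0,0,0,0,-1]],
  ],
)

```text
t: 28.92
eef_pos: [0.5784, 0.1927, 0.2434]
ee_rot: [3.141, 0.0, -2.908]
force: [2.8, 0.5, 4.0]
width: 0.0002
```

carry_out(
  targets=[
    [[0,0,0,0,0,0.03,-1],[0,0,0,0,0,0,-1]],
  ],
)

```text
t: 29.18
eef_pos: [0.578, 0.1925, 0.2423]
ee_rot: [-3.142, -0.001, -2.908]
force: [1.0, 0.6, 2.3]
width: 0.0007
```

```bash
python3 look.py w8
```

```text
29.175 [0.57800798 0.19250538 0.2422751 ] [-3.14151113e+00 -1.00560874e-03 -2.90823914e+00] [0.99347283 0.63964149 2.29445311] [ 0.31324144 -0.65290318 -0.0069583 ] 0.0007074339035496738
n 23109 x range -0.06295127527134664 0.03589535145701801 y -0.04483529439909665 0.046288177705298264
corner 1 1 top z 0.0644
corner 1 -1 top z 0.0631
corner -1 1 top z 0.0636
corner -1 -1 top z 0.0623
```

View pics/w8.png

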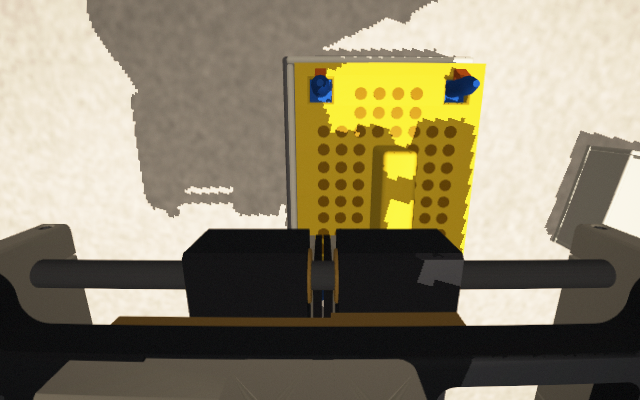

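View pics/w8s.png

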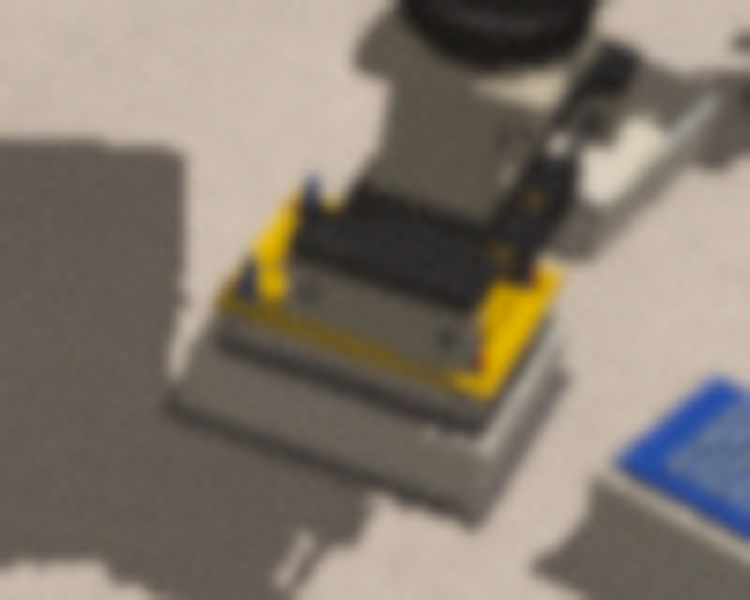

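Both first catches are still over the plate at (320,72) and (458,72), and the whole plate is now down to about 63–64 mm. I'll press slightly more here until it is firm, then do the last corner.

carry_out(
  targets=[
    [[0,0,0,0,0,0.03,-1],[0,0,0,0,0,0.02,-1],[0,0,0,0,0,0,-1]],
  ],
)

```text
t: 29.65
eef_pos: [0.578, 0.1925, 0.2415]
ee_rot: [-3.141, -0.001, -2.908]
force: [-1.7, 0.2, 5.4]
width: 0.0006
```

carry_out(
  targets=[
    [[0,0,0,0,0,0.03,-1],[0,0,0,0,0,0,-1]],
  ],
)

```text
t: 29.9
eef_pos: [0.578, 0.1925, 0.2414]
ee_rot: [-3.141, -0.001, -2.908]
force: [-3.8, -0.0, 9.3]
width: 0.0007
```

Firm stop there. Last corner, tool (-x,+y).

carry_out(
  targets=[
    [[0,0,0,0,0,-0.9,-1],[0,0,0,0,0,-0.9,-1],[0,0,0,0,0.82,0,-1],[0,0,0,0,0.84,0,-1],[0,0,0,0,0.82,0,-1],[0,0,0,0,0,0.7,-1],[0,0,0,0,0,0.5,-1],[0,0,0,0,0,0.2,-1],[0,0,0,0,0,0,-1]],
  ],
)

```text
t: 31.02
eef_pos: [0.564, 0.2524, 0.2499]
ee_rot: [-3.141, -0.001, -2.909]
force: [-0.2, -0.8, 0.5]
width: 0.0
```

carry_out(
  targets=[
    [[0,0,0,0,0,0.06,-1],[0,0,0,0,0,0.06,-1],[0,0,0,0,0,0,-1]],
  ],
)

```text
t: 31.4
eef_pos: [0.564, 0.2528, 0.2478]
ee_rot: [3.141, 0.0, -2.908]
force: [0.1, 0.3, 0.7]
width: 0.0006
```

carry_out(
  targets=[
    [[0,0,0,0,0,0.04,-1],[0,0,0,0,0,0.04,-1],[0,0,0,0,0,0,-1]],
  ],
)

```text
t: 31.78
eef_pos: [0.564, 0.2529, 0.2456]
ee_rot: [-3.142, -0.0, -2.908]
force: [0.6, -0.1, -0.4]
width: 0.0006
```

carry_out(
  targets=[
    [[0,0,0,0,0,0.04,-1],[0,0,0,0,0,0.04,-1],[0,0,0,0,0,0,-1]],
  ],
)

```text
t: 32.15
eef_pos: [0.564, 0.2529, 0.2435]
ee_rot: [-3.141, -0.0, -2.908]
force: [-0.2, -1.5, -0.6]
width: 0.0006
```

carry_out(
  targets=[
    [[0,0,0,0,0,0.03,-1],[0,0,0,0,0,0.03,-1],[0,0,0,0,0,0,-1]],
  ],
)

```text
t: 32.52
eef_pos: [0.564, 0.253, 0.2422]
ee_rot: [3.142, 0.0, -2.908]
force: [0.7, 0.4, 1.0]
width: 0.0004
```

carry_out(
  targets=[
    [[0,0,0,0,0,0.03,-1],[0,0,0,0,0,0,-1]],
  ],
)

```text
t: 32.78
eef_pos: [0.564, 0.253, 0.2416]
ee_rot: [3.142, 0.0, -2.908]
force: [-0.6, 0.3, 3.4]
width: 0.0003
```

carry_out(
  targets=[
    [[0,0,0,0,0,0.03,-1],[0,0,0,0,0,0,-1]],
  ],
)

```text
t: 33.02
eef_pos: [0.564, 0.2529, 0.2414]
ee_rot: [3.142, 0.0, -2.908]
force: [-2.4, -0.7, 6.9]
width: 0.0005
```

carry_out(
  targets=[
    [[0,0,0,0,0,0.03,-1],[0,0,0,0,0,0,-1]],
  ],
)

```text
t: 33.28
eef_pos: [0.564, 0.2529, 0.2413]
ee_rot: [-3.142, 0.001, -2.908]
force: [-5.2, -0.4, 12.8]
width: 0.0008
```

carry_out(
  targets=[
    [[0,0,0,0,0,0.03,-1],[0,0,0,0,0,0,-1]],
  ],
)

```text
t: 33.52
eef_pos: [0.564, 0.2529, 0.2412]
ee_rot: [-3.142, 0.001, -2.907]
force: [-6.6, -0.9, 17.4]
width: 0.0007
```

A hard stop at 17 N, at the same height. I'll back off to a view of all four corners.

carry_out(
  targets=[
    [[0,0,0,0,0,-0.6,-1],[0,0,0,0,0,-1,-1],[0,0,0,0,0,-1,-1],[0,0,0,0,0,-1,-1],[0,0,0,-0.8,-0.3,-1,-1],[0,0,0,-0.8,-0.3,-0.4,-1],[0,0,0,-0.8,-0.3,0,-1],[0,0,0,-0.8,-0.3,0,-1],[0,0,0,0,0,0,-1],[0,0,0,0,0,0,-1]],
  ],
)

```text
t: 34.78
eef_pos: [0.6485, 0.2421, 0.3639]
ee_rot: [-3.142, -0.001, -2.908]
force: [-0.3, 0.1, 0.0]
width: 0.0001
```

```bash
sed -i 's/im\[100:250,220:430\],(800,570)/im[0:150,220:430],(800,570)/' look.py; python3 look.py w9
```

```text
34.775 [0.64846058 0.24211244 0.36393571] [-3.14157010e+00 -6.85961727e-04 -2.90845248e+00] [-0.28594091  0.07027252  0.02150685] [ 0.11502611 -0.1156663  -0.07276665] 5.4295423098756e-05
n 12127 x range -0.04987828803660276 0.06331607317826211 y -0.044872199783575754 0.04503068223707952
corner 1 1 top z 0.0636
corner 1 -1 top z 0.0637
corner -1 1 top z 0.0634
corner -1 -1 top z 0.0635
```

View pics/w9c.png

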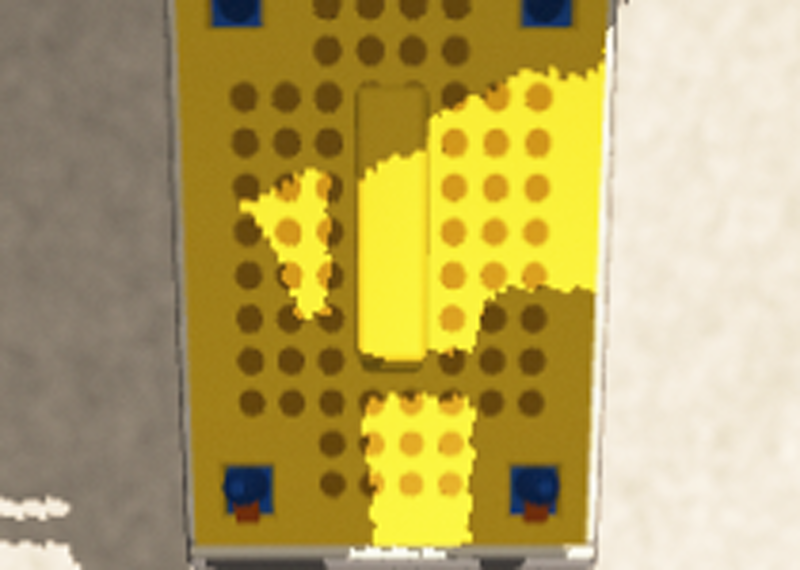

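View pics/w9s.png

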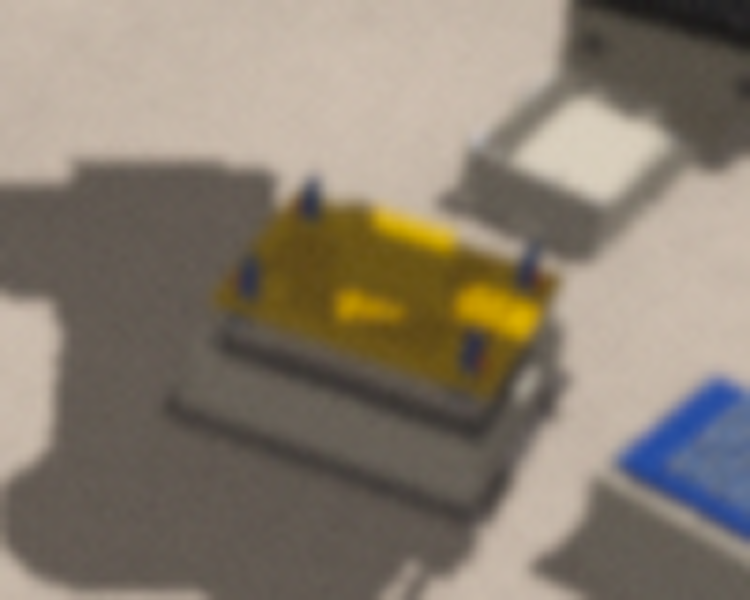

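The two near catches lie over the plate (crop (247,513), (535,513)), and the plane fit puts all corners level at 63.4–63.7 mm. One more look covers the far two catches and the bystanders.

carry_out(
  targets=[
    [[0,0,0,0.5,0,-0.8,-1],[0,0,0,0.7,0,-0.8,-1],[0,0,0,0.5,0,0,-1],[0,0,0,0,0,0,-1],[0,0,0,0,0,0,-1]],
  ],
)

```text
t: 35.5
eef_pos: [0.6073, 0.2324, 0.404]
ee_rot: [-3.142, -0.0, -2.908]
force: [-0.3, -0.0, -0.7]
width: 0.0005
```

```bash
python3 look.py w10; python3 - <<'E'
from h import *
p,d=arm.grab_frame("top");cv2.imwrite("pics/top1.png",p[:,:,::-1])
E
```

```text
35.5 [0.60728885 0.23243695 0.40397316] [-3.14151936e+00 -2.99407013e-04 -2.90786583e+00] [-0.26049339 -0.04265724 -0.74622424] [ 0.01444098 -0.17546225 -0.00083003] 0.0005029997184225292
n 9364 x range -0.06233234281873008 0.06332174254607047 y -0.04475443178954329 0.0444737885517072
corner 1 1 top z 0.0636
corner 1 -1 top z 0.0637
corner -1 1 top z 0.0635
corner -1 -1 top z 0.0636
```

View pics/w10c.png

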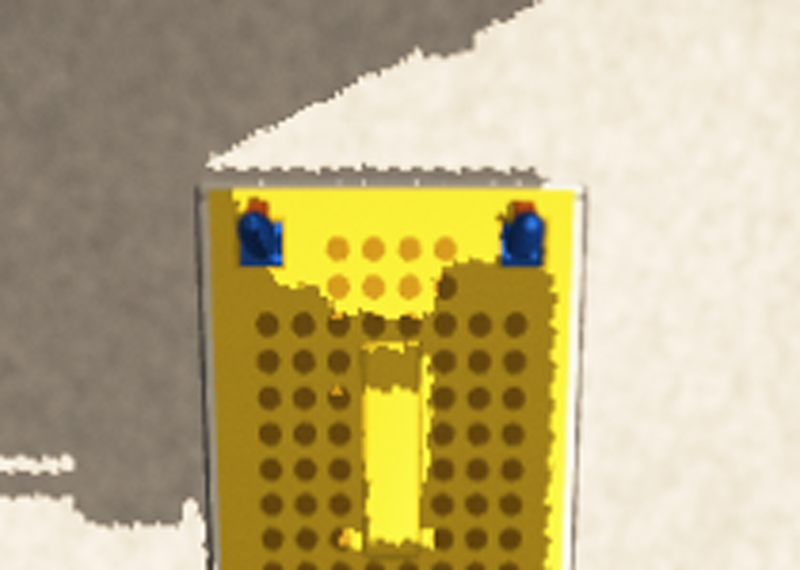

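View pics/top1.png

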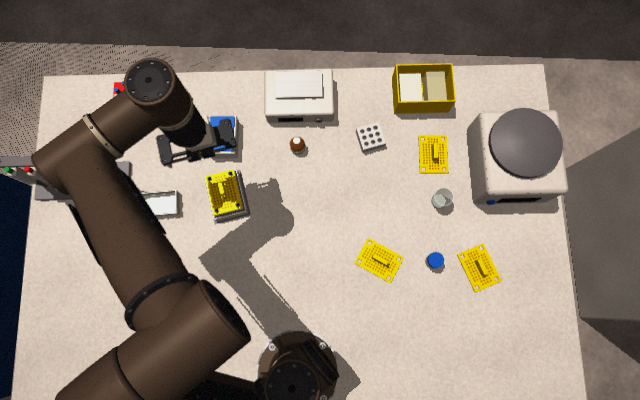

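The far catches are over the plate too (crop (257,208), (522,208)), it is level within 0.2 mm, and the bystanders are where they were. Handing in.

```bash
python3 -c "
from station import arm
print(arm.job_done(), arm.get_state()['t'])"
```

```text
the job is handed in; nothing more can be done
the job is handed in; nothing more can be done
```

The yellow plate farthest to the robot's left is now on the white rack, pressed down and held by all four catches. I gripped it by its fin, lowered it over the posts until it rested on the catches, then pressed each corner with the closed gripper. The job was handed in at about 35.5 s of the 72 s allowed.

- **Force:** the highest push I read was 17 N, at the last corner, against the 30 N limit. I read force only at the end of each short move, so brief peaks in between would not show.
- **Last checks:** the wrist pictures show an orange catch over the plate at all four corners. The plate's top is level, 63.5–63.7 mm high at every corner. That is about 1.5 mm above the shoulders, the height at which the catches hold it. The top picture shows nothing else visibly moved, though the arm hid part of the trough and tip box.
- **Where readings differed:** I felt no separate click at the fourth corner. That side was already down after the third press, and pressing there met a hard stop. The button's position could not be read, because the plate covers it.

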